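# Pack the kit tray and prove it with the check bar

### The job

Finish packing the grey kit tray: lay the blue stapler upright on its base, flat in its bay, and push the sample tube down past the orange sprung jaw until it is fully home in the clip. Only then slide the check bar by its red grip along the rim all the way to the other end, striking nothing, and leave it there. Leave the battery, the USB stick and the things on the desk as they are.

Things in the scene. Friction and masses are not known exactly. Their poses are not given: they have to be found in the camera images.
- kit_tray: Grey tray, fixed, 174 (x) x 320 (y) mm, rim 50 mm high, inner floor 5 mm. Origin on the desk under the well; x across the tray, y along it. Open well x -80..80, y -105..95 mm; closed decks 48 mm high beyond both ends. Across the well: small-parts lane y -105..-76 (battery, USB stick, tops under 21 mm), tube clip at y -50, stapler bay at y 40. Packed things must stay below 52 mm.
- stapler_bay (a point): Middle of the stapler bay (blue strip) on the inner floor, 5 mm over the desk; axes as the tray. 160 mm long in tray x, 44 mm wide in tray y between two ribs 3 mm thick, only 10 mm above the inner floor. The stapler lies along tray x, either way round, base down; on a rib it would stand above the rim.
- clip_seat (a point): Clip seat, 18 mm over the desk: the middle of the tube's underside belongs here; axes as the tray. The tube lies along tray x, either way round, in two white stations at x -27..-17 and 17..27 mm, each with a saddle and, on the -y side, a fixed prong (inner face 9 mm off the middle, flared from 34 to 44 mm over the desk). Between them fingertips have free room down to 1 mm under the seat.
- clip_jaw (a joint): Orange sprung jaw on the clip's +y side, hinged along tray x 12 mm over the desk, a nose at each station. 0 = closed; grows (rad) as it swings to +y; stop 0.5. The sloped noses span about 36 to 49 mm over the desk and reach 3 mm over the tube's top edge: push the tube straight down past them with about 3 to 8 N and they spring back over it (under 0.05 when home).
- check_bar (a joint): Aluminium straightedge bar lying across the tray, sliding along tray y on the rim with about 1.2 N friction; underside 52 mm, bar top 58 mm over the desk. 0 = parked on the deck at the -y end (starts at 0 to 0.012 m), grows in m towards tray +y, stop at 0.270 on the other deck.
- bar_grip (a point): Point in the middle of the bar's red upright grip, 83 mm over the desk; the grip is 40 mm (tray x) x 14 mm (tray y), from 58 to 91 mm over the desk. Axes as the tray. Moves with the bar.
- stapler: Stapler, blue arm on a black base, 36 x 140 x 43 mm high, about 0.23 kg. Origin at the middle of its underside, y along its length, z up. The base is 36 mm wide up to 10 mm; the blue arm is 26 mm wide from 26 to 43 mm height and spans the length: grasp across it. The arm does not open.
- sample_tube: White sample tube with a blue cap, lying, 17 mm across, 80 mm long, about 18 g. Origin under its middle, at its underside; y along it. Solid to the touch from y -26 to 40 mm; touching size across 16 mm, its underside 0.5 mm and its top 16 mm above the origin. It does not roll.
- battery: Red and white battery, 50 mm long, 15 mm across, already packed in the small-parts lane. Origin at underside middle.
- usb_stick: Red USB stick 58 x 18 x 9 mm, already packed in the small-parts lane. Origin at underside middle.
- glue_stick: Yellow and white glue stick standing upright on the desk, 22 mm across, 90 mm high; bystander. Origin at its foot.
- bulldog_clip: Black spring clip on the desk, 32 mm wide, 34 mm high; bystander. Origin at underside middle.
Not all that is in view belongs to the job. What is shaped like the sample_tube but green is not meant.

How it is judged:
By the outcome, as a careful person would: the job done as asked, in the order asked, and still so for the second after the job is handed in, with the robot touching nothing.
It also fails if it takes over 69 s, if anything falls off the work surface, if the arm or the gripper's body presses on something with over 40 N, if the wrist force passes 120 N, or if a joint passes its speed limit or range.

### The arm

A 6-joint arm with a two-finger parallel gripper is mounted at the origin on a cart in front of the work surface, level with it; the furniture and walls round the work are solid. World frame = base frame: x ahead of the robot, y to its left, z up, the work surface at z = 0. Lengths are in m, angles in rad, forces in N, time in s.
With the tool pointing down it reaches from about 0.275 to 0.725 m from the base axis. Payload 5.6 kg.
Tool frame: the origin (TCP) lies on the centre line of the jaws, within the pads' length; the fingertips stand robot.tip_extent ahead of it and the grasp point (between the pads) lies 6 mm ahead of it (robot.tip_extent is the distance from the TCP to the fingertips, in m); z points along the fingers, y is the line along which they close (so a half turn about z gives the same grasp; the last joint's range is limited). The gripper opens to 85 mm and grips with 20 to 120 N. Pads are 22 mm wide; open, the fingers measure 114 mm over their backs; the gripper's body (76 mm by 85 mm) begins 54 mm behind the grasp point. The pads swing forward as they close: fully open they stand 13 mm farther back than shut.
Start: joints at [1.476, 0.255, 0.108, 0, -1.424, -0.285], TCP at [0.204, 0.511, 0.256] pointing down, gripper open.
Joint ranges: [-2.95, 2.95], [-1.21, 1.97], [-1.09, 1.5], [-2.87, 1.71], [-2.94, -0.07], [-3.05, 3.05]. Speed limits (rad/s): [2.57, 2.57, 3.14, 3.14, 3.14, 3.14].

### API

Orientations are given as [roll, pitch, yaw] about the fixed x, y, z axes, in that order (R = Rz(yaw) Ry(pitch) Rx(roll)).
In Python, from workcell import robot, snapshot, camera_params gives the robot as it stands.
- The arm moves only by the shell command python3 -m handwheel 'ROWS' [OPENING]. ROWS is JSON, a list of rows, each an object with "delta_pos": the shift along the world's x, y, z in units of 30 mm (1.0 is 30 mm), a list of three; "turn": the turn, a rotation vector about the world's x, y, z in units of 5 degrees (1.0 is 5 degrees), a list of three. A call has 1 to 20 rows; each row shifts and turns the commanded pose from where the row before left it; what a row does not reach is not made up. A row lasts 1/10 s, in which the tool goes at most 50 mm and 8.59 degrees, less where a joint would pass 70% of its speed; a pose out of reach is approached as far as the arm can. A call is refused whole if a number of a shift passes 1 or a number of a turn 1, either way. A call with a gripper value outside its range is refused whole. OPENING is the closure, from 0 (fully open) to 1 (shut), set as the call begins (- or left out, the last holds). The fingers move at their own pace and stop on an object; the grip force is fixed at half the most. Time passes only in rows, so rows that do not move let the fingers close. It gives the time, the measured TCP pose, the force, the opening and the grip force at its end, in the units of the state.
- robot.state(): the state, without advancing time (a new reading comes with each control period).
- snapshot(name): name is "scene" or "top" or "wrist"; returns (picture, depth): 400x640x3 uint8, red, green, blue; 400x640 float32, m along the optical axis (not along the pixel's ray), 0 where there is no reading.
- camera_params(name): a dict with "intrinsics" (3x3 intrinsics, pixels), "origin" and "attitude" of the camera in the world. Camera axes: x right, y up, looking along -z (the intrinsics and any distortion apply to the point x, -y, -z); pixel columns grow to the right and rows downward; lengths in m; the calibration is good to about 2 mm. A picture is of the moment at which its call begins: read the wrist's pose just before it. camera_params takes no time and is no camera call; for the wrist camera it gives the pose at the moment of the call.
- robot.finish_job(): hands the job in; it is judged then, once.
The state is a dict: "clock": time; "qpos": joint angles; "qvel": joint speeds; "tau": joint torques, N m; "tool_pos": TCP position; "orientation": TCP orientation; "contact_force": force on the tool from outside, world axes, zero at the start; "wrist_torque": the same for the moment, N m; "gripper_width": finger opening in m; "grip_force": force on a finger pad.
Only numpy, scipy, OpenCV 4.12 (cv2) and the standard library are available. Lean on these libraries where they do the work, as an engineer would, in place of code of your own. Each camera call takes 0.05 s, during which the arm holds its last target. There are 200 camera calls.

## Working session

There is one attempt and no reset: what is moved stays moved. The work goes in short steps, Python scripts to look and compute and a shell command to move; the robot and the scene stay as the last step left them, time stands still between calls to the robot, and variables do not carry over. Pictures are saved under pics/ and viewed, at most 10 in all, crops included, and the job is handed in when it is done.

```bash
mkdir -p pics; cat > h.py <<'E'
import numpy as np, cv2
from workcell import robot, snapshot, camera_params
def shot(name, fn=None):
    p=camera_params(name); im,d=snapshot(name)
    np.savez('pics/'+(fn or name)+'.npz',im=im,d=d,K=p['intrinsics'],o=p['origin'],a=np.array(p['attitude'],float))
    cv2.imwrite('pics/'+(fn or name)+'.png',im[:,:,::-1]); return im,d,p
def load(fn):
    return np.load('pics/'+fn+'.npz')
def rot(a):
    a=np.array(a,float)
    from scipy.spatial.transform import Rotation as R
    if a.shape==(3,3): return a
    if a.shape==(4,): raise Exception('quat')
    return R.from_euler('xyz',a).as_matrix()
def cloud(n):
    K=np.array(n['K']);d=n['d'];v,u=np.mgrid[:d.shape[0],:d.shape[1]]
    c=np.stack([(u-K[0,2])/K[0,0]*d,-(v-K[1,2])/K[1,1]*d,-d],-1)
    return c@rot(n['a']).T+n['o']
def ray(n,u,v,z):
    K=np.array(n['K']);c=np.array([(u-K[0,2])/K[0,0],-(v-K[1,2])/K[1,1],-1]);w=rot(n['a'])@c
    return n['o']+w*(z-n['o'][2])/w[2]
E
python3 - <<'E'
from h import *
print(robot.state(), robot.tip_extent)
for n in ['top','scene']:
    im,d,p=shot(n); print(n,p)
E
```

```text
{'clock': 0.0, 'qpos': array([ 1.47560526e+00,  2.55767617e-01,  1.06967236e-01, -4.83436802e-04,
       -1.42390985e+00, -2.84630229e-01]), 'qvel': array([-0.00144348, -0.00024658, -0.00036734, -0.00068959, -0.00033425,
        0.001175  ]), 'tau': array([-4.51161286e-04, -3.86628985e+01,  2.37942767e+01,  5.36508545e+00,
       -6.08128335e-03, -3.24197458e-06]), 'tool_pos': array([0.20367282, 0.51039783, 0.25536879]), 'orientation': array([ 3.13962149e+00, -7.85742366e-05, -3.79892436e-01]), 'contact_force': array([-0.04813968, -0.0212126 , -0.41997113]), 'wrist_torque': array([ 0.03652188, -0.06161531, -0.00984615]), 'grip_force': 0.0, 'gripper_width': 0.08508790323710819} 0.025
top {'intrinsics': array([[389.21645781,   0.        , 323.30838432],
       [  0.        , 389.21645781, 197.90081089],
       [  0.        ,   0.        ,   1.        ]]), 'origin': array([ 0.46452208, -0.03071833,  0.92765679]), 'attitude': array([ 0.09333409, -0.004539  , -1.57289013])}
scene {'intrinsics': array([[394.83474839,   0.        , 313.83864899],
       [  0.        , 394.83474839, 196.53975238],
       [  0.        ,   0.        ,   1.        ]]), 'origin': array([0.14236451, 0.44450362, 0.8178834 ]), 'attitude': array([ 0.70058226,  0.01746419, -2.50008159])}
```

View pics/top.png

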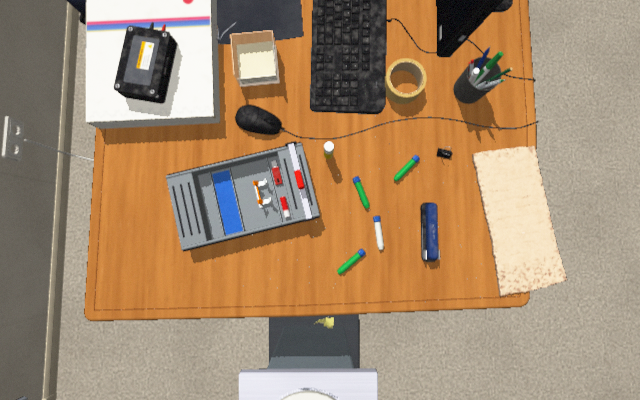

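View pics/scene.png

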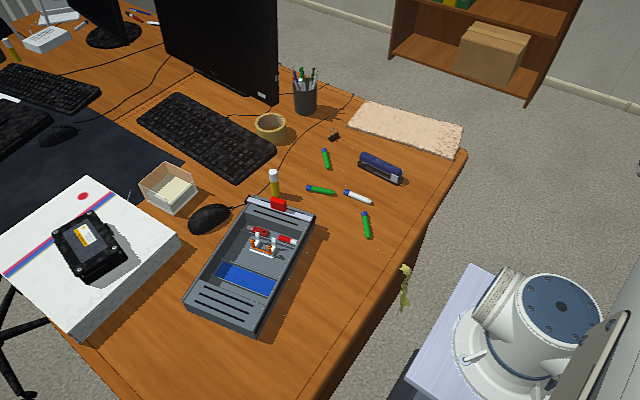

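Top view: tray centred around (243,197) with the bar parked on its right deck (grip at 299,180), stapler at (430,232), and white tube at (378,232) with its blue cap at (377,218). Three green look-alikes lie nearby, and the glue stick (329,148) stands beside the deck.

```bash
cat > m.py <<'E'
from h import *
n=load('top');P=cloud(n);X,Y,Z=P[...,0],P[...,1],P[...,2];v,u=np.mgrid[:400,:640]
def rect(m,name):
    pts=P[m][:,:2]; r=cv2.minAreaRect((pts*1000).astype(np.float32)); print(name,m.sum(),'c',np.round(r[0],1),'s',np.round(r[1],1),'ang',round(r[2],2),'zmed/max',np.round([np.median(P[m][:,2]),P[m][:,2].max()],4)); return r
box=lambda a,b,c,d:(u>=a)&(u<=b)&(v>=c)&(v<=d)
print('desk z',[round(float(np.median(Z[box(*b)])),4) for b in [(390,410,260,280),(340,350,200,210),(150,160,220,240),(450,465,180,200)]])
def comp(m):
    k,l,s,_=cv2.connectedComponentsWithStats(m.astype(np.uint8)); return l==1+np.argmax(s[1:,4])
rect(comp(box(160,322,135,255)&(Z>0.04)&(Z<0.054)),'tray rim+deck')
rect(comp(box(160,322,135,255)&(Z>0.04)&(Z<0.064)),'tray+bar')
rect(box(412,445,195,270)&(Z>0.03),'stapler top')
rect(box(412,445,195,270)&(Z>0.008),'stapler')
rect(box(368,388,210,255)&(Z>0.009),'tube')
im=n['im'].astype(int);R,G,B=im[...,0],im[...,1],im[...,2]
rect(box(280,322,135,230)&(Z>0.08)&(R>150)&(G<90),'grip top')
rect(comp(box(280,322,135,230)&(Z>0.055)&(Z<0.063)),'bar')
rect(box(200,250,160,240)&(B>130)&(R<80)&(Z<0.02),'blue strip')
rect(box(320,340,135,165)&(Z>0.07),'glue')
c=im.astype(np.uint8)[130:260,160:330,::-1]; cv2.imwrite('pics/c1.png',cv2.resize(c,None,fx=4.5,fy=4.5,interpolation=cv2.INTER_CUBIC))
c=im.astype(np.uint8)[190:280,360:450,::-1]; cv2.imwrite('pics/c2.png',cv2.resize(c,None,fx=6,fy=6,interpolation=cv2.INTER_CUBIC))
E
python3 m.py
```

```text
desk z [0.0003, 0.0002, 0.0004, 0.0001]
tray rim+deck 3890 c [550.6 163.8] s [180.9 290.1] ang 14.02 zmed/max [0.0485 0.0539]
tray+bar 4908 c [554.2 149.4] s [183.5 319.7] ang 13.96 zmed/max [0.0487 0.0614]
stapler top 666 c [ 469.9 -163.8] s [130.7 266.3] ang 1.55 zmed/max [0.0419 0.9277]
stapler 942 c [ 496.2 -179.4] s [272.9 134.1] ang 75.88 zmed/max [0.0404 0.9277]
tube 220 c [ 461.9 -102.2] s [ 79.7 141.4] ang 6.9 zmed/max [0.0141 0.9277]
grip top 105 c [584.9  18.5] s [36.4 13.2] ang 13.92 zmed/max [0.0909 0.095 ]
bar 204 c [532.8   2.8] s [72.1 23.2] ang 9.54 zmed/max [0.0581 0.0613]
blue strip 1034 c [542.3 194.3] s [147.8  41.8] ang 13.71 zmed/max [0.0058 0.0112]
glue 102 c [566.4 -43.8] s [ 20.2 204.3] ang 88.33 zmed/max [0.0907 0.9277]
```

```bash
sed -i 's/^box=.*/box=lambda a,b,c,d:(u>=a)\&(u<=b)\&(v>=c)\&(v<=d)\&(n["d"]>0)/' m.py; python3 m.py | egrep 'stap|tube|glue'; 
```

```text
stapler top 652 c [ 473.1 -283.8] s [ 31.4 130.4] ang 88.77 zmed/max [0.0418 0.047 ]
stapler 928 c [ 471.1 -281.9] s [ 33.4 138.4] ang 89.59 zmed/max [0.0402 0.047 ]
tube 217 c [ 469.5 -164.7] s [79.6 15.9] ang 7.15 zmed/max [0.0141 0.0216]
glue 99 c [657.7 -46.4] s [21.8 19.9] ang 0.64 zmed/max [0.0906 0.0939]
```

View pics/c1.png

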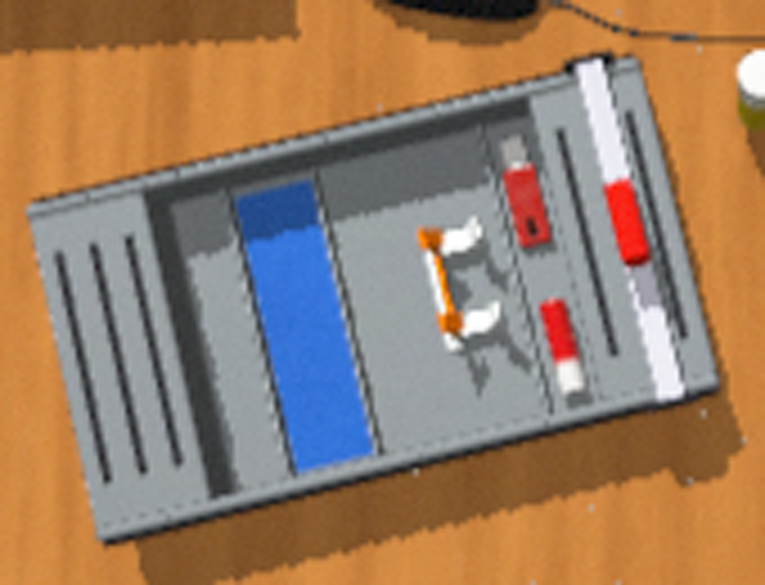

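View pics/c2.png

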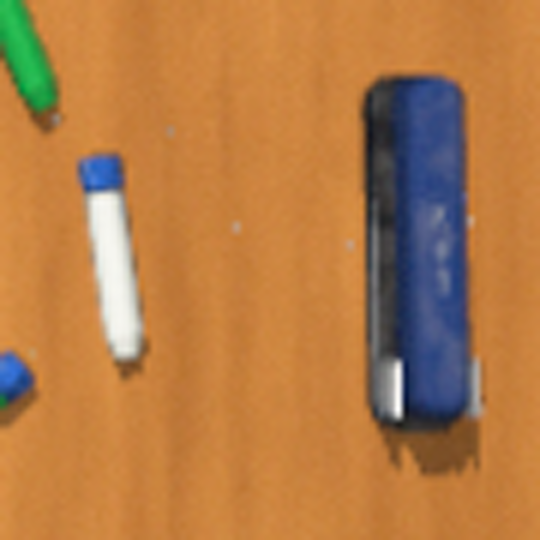

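Crop 1: clip noses at (430,238) and (450,322), blue bay strip, USB stick and battery in the lane, bar clear. Crop 2: tube cap at its far (+x) end, stapler upright along world x. I'll cross-check the tray pose from its corners.

```bash
cat > m2.py <<'E'
exec(open('m.py').read().split("print('desk")[0])
A=np.radians(13.96)
def q(a,b,z): return ray(n,160+(a+.5)/4.5-.5,130+(b+.5)/4.5-.5,z)[:2]*1000
C=[q(30,207,50e-3),q(103,541,50e-3),q(637,60,50e-3),q(716,385,50e-3)]
C=[q(*c) for c in [(30,207,.05),(103,541,.05),(637,60,.05),(716,385,.05)]]
print('corners',np.round(C,1),'mean',np.mean(C,0))
d=(C[0]+C[1]-C[2]-C[3])/2; e=(C[0]+C[2]-C[1]-C[3])/2
print('len',np.linalg.norm(d),np.linalg.norm(e),'yaw',np.degrees(np.arctan2(-d[0],d[1])),np.degrees(np.arctan2(e[1],e[0])))
o=np.mean(C,0);yaw=np.arctan2(-d[0],d[1]);R=np.array([[np.cos(yaw),-np.sin(yaw)],[np.sin(yaw),np.cos(yaw)]])
loc=lambda p:np.round((np.array(p)-o)@R,1)
for nm,a,b,z in [('deck+y edge',148,190,.048),('deck+y bottom',213,495,.048),('deck-y top',530,97,.048),('strip TL',236,197,.005),('strip BR',372,457,.005),('strip BL',297,475,.005),('strip TR',312,180,.005),('nose1',430,238,.047),('nose2',450,322,.047)]: print(nm,loc(q(a,b,z)))
print('grip',loc([584.9,18.5]))
for nm,b,zl in [('stapler',(412,445,195,270),.0395),('tube',(368,388,210,255),.0135)]:
    m=box(*b)&(Z>zl)&(Z<.05); p=P[m][:,:2]*1000; r=cv2.minAreaRect(p.astype(np.float32)); c=p.mean(0); w,V=np.linalg.eigh(np.cov(p.T)); print(nm,r,'mean',c,'axis',np.degrees(np.arctan2(V[1,1],V[0,1])))
E
python3 m2.py
```

```text
corners [[598.1 321.9]
 [430.7 279.8]
 [673.4  15.7]
 [507.6 -24.4]] mean [552.45848891 148.24331161]
len 314.6023610390929 171.62763083793243 yaw 13.991212409177844 13.856805020809869
deck+y edge [80.8 98.5]
deck+y bottom [-77.3  99.9]
deck-y top [  80.4 -100.4]
strip TL [76.  66.2]
strip BR [-75.8  27.2]
strip BL [-75.4  67.4]
strip TR [75.1 25.1]
nose1 [ 22.4 -34.3]
nose2 [-21.7 -34.4]
grip [ 1.000e-01 -1.337e+02]
stapler ((473.0462646484375, -283.0799560546875), (23.28644561767578, 124.74205780029297), 89.62805938720703) mean [ 472.8224084  -283.18306536] axis 179.6856393698679
tube ((470.5685729980469, -164.4664764404297), (77.3590087890625, 13.609369277954102), 7.7955451011657715) mean [ 473.02868037 -164.03167953] axis -173.34761514440316
```

```bash
python3 -m handwheel '[{"delta_pos":[0.8,-0.97,0],"turn":[0,0,0.335]},{"delta_pos":[0.8,-0.97,0],"turn":[0,0,0.335]},{"delta_pos":[0.8,-0.97,0],"turn":[0,0,0.335]},{"delta_pos":[0.8,-0.97,0],"turn":[0,0,0.335]},{"delta_pos":[0.8,-0.97,0],"turn":[0,0,0.335]},{"delta_pos":[0.8,-0.97,0],"turn":[0,0,0.335]},{"delta_pos":[0.8,-0.97,0],"turn":[0,0,0.335]},{"delta_pos":[0.8,-0.97,0],"turn":[0,0,0.335]},{"delta_pos":[0.8,-0.97,0],"turn":[0,0,0.335]},{"delta_pos":[0.8,-0.97,0],"turn":[0,0,0.335]},{"delta_pos":[0.8,-0.97,0],"turn":[0,0,0.335]},{"delta_pos":[0.8,-0.97,0],"turn":[0,0,0.335]},{"delta_pos":[0.8,-0.97,0],"turn":[0,0,0.335]},{"delta_pos":[0,0,0],"turn":[0,0,0]},{"delta_pos":[0,0,0],"turn":[0,0,0]}]' 0
python3 - <<'E'
from h import *
im,d,p=shot('wrist','w1'); print(p, d[d>0].min())
E
```

```text
clock: 1.6
tool_pos: [0.5159, 0.1318, 0.2555]
orientation: [3.141, 0.001, -0.002]
contact_force: [-0.2, 0.2, -0.7]
gripper_width: 0.0853
grip_force: 0.0
{'intrinsics': array([[345.41537102,   0.        , 317.46392829],
       [  0.        , 345.41537102, 201.68675995],
       [  0.        ,   0.        ,   1.        ]]), 'origin': array([0.59258625, 0.13326818, 0.37280451]), 'attitude': array([-3.07893164e-01, -5.09975732e-04, -1.57336137e+00])} 0.06887809
```

View pics/w1.png

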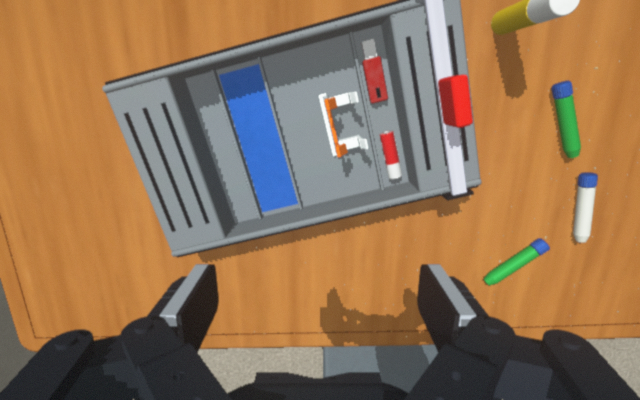

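Wrist view: clip noses at (332,103) and (340,150), bay strip centred at (259,137), bar clear of everything. I'll use depth to fit the tray edges and get the tube and clip positions.

```bash
cat > m3.py <<'E'
from h import *
for f in ['top','w1']:
    n=load(f);P=cloud(n);Z=P[...,2];ok=n['d']>0;im=n['im'].astype(int)
    o=np.array([.5521,.15365]);yaw=np.radians(13.95)
    for it in range(3):
        R=np.array([[np.cos(yaw),-np.sin(yaw)],[np.sin(yaw),np.cos(yaw)]])
        L=(P[...,:2]-o)@R;x,y=L[...,0],L[...,1]
        deck=ok&(Z>.045)&(Z<.0505)&(abs(x)<.07)
        fl=ok&(Z>.003)&(Z<.008)&(abs(x)<.07)
        e1=[];e2=[];ex=[];xs=np.arange(-.065,.066,.01)
        for a in xs:
            s=deck&(abs(x-a)<.005); e1.append(np.percentile(y[s&(y>.07)&(y<.13)],2)); e2.append(np.percentile(y[s&(y<-.08)&(y>-.12)],98))
        s1=np.polyfit(xs,e1,1);s2=np.polyfit(xs,e2,1)
        rim=ok&(Z>.046)&(Z<.0515)&(abs(y)<.085)
        ys=np.arange(-.08,.09,.02);xp=[np.percentile(x[rim&(abs(y-b)<.01)&(x>.07)&(x<.085)],5) for b in ys];xn=[np.percentile(x[rim&(abs(y-b)<.01)&(x<-.07)&(x>-.085)],95) for b in ys]
        sp=np.polyfit(ys,xp,1);sn=np.polyfit(ys,xn,1)
        dy=(s1[1]-.095+s2[1]+.105)/2;dx=(sp[1]+sn[1])/2
        o=o+R@[dx,dy];yaw+=(s1[0]+s2[0]-sp[0]-sn[0])/4
    print(f,'o',o.round(4),'yaw',np.degrees(yaw).round(2),'well y',s1[1],s2[1],'x',sp[1],sn[1],'zdeck',np.median(Z[deck]))
    B=ok&(im[...,2]>130)&(im[...,0]<90)&(Z<.012)&(abs(x)<.07)&(abs(y-.04)<.04); print(' strip y',np.percentile(y[B],[1,99]).round(4))
    O=ok&(im[...,0]>170)&(im[...,1]>60)&(im[...,1]<140)&(im[...,2]<60)&(Z>.03)&(abs(x)<.04)&(abs(y+.05)<.03); print(' jaw x',x[O].min(),x[O].max(),'y',y[O].min(),y[O].max(),'z',Z[O].max())
    G=ok&(Z>.085)&(Z<.095)&(abs(x)<.03)&(abs(y+.13)<.03); print(' grip loc',x[G].mean(),y[G].mean(),np.percentile(y[G],[2,98]))
    m=ok&(Z>.0135)&(Z<.02)&(abs(P[...,0]-.47)<.045)&(abs(P[...,1]+.165)<.02);p=P[m][:,:2].astype(np.float32)*1000;r=cv2.minAreaRect(p);print(' tube',m.sum(),r,p.mean(0),'ztop',np.percentile(Z[m],98))
E
python3 m3.py
```

```text
top o [0.5524 0.1538] yaw 13.93 well y 0.09556711263256669 -0.1055657891585001 x 0.0802132126925616 -0.08021305365655121 zdeck 0.0482609095836124
 strip y [0.0215 0.0618]
 jaw x -0.025272772404554136 0.025133753253737953 y -0.04352731917848982 -0.03586846414530573 z 0.05166826563995397
 grip loc -0.0002831487861663265 -0.13956322531020338 [-0.14623667 -0.13301534]
 tube 127 ((470.56854248046875, -164.4664764404297), (77.35900115966797, 13.609369277954102), 7.79554557800293) [ 473.29138 -163.99846] ztop 0.018611604605769036
w1 o [0.5516 0.1549] yaw 14.0 well y 0.09523351589896895 -0.10523299761079719 x 0.0799506278673872 -0.07995558074000782 zdeck 0.04782945900385288
 strip y [0.0201 0.0611]
 jaw x -0.026337158163038093 0.025890783517624864 y -0.044197770891349436 -0.03584002862954085 z 0.05115891756012364
 grip loc 0.0006307388001218282 -0.1384635356523169 [-0.14543272 -0.13259634]
 tube 594 ((470.11517333984375, -162.63438415527344), (76.2320327758789, 12.392985343933105), 6.785834312438965) [ 472.8261 -162.301 ] ztop 0.016596913307690534
```

```bash
python3 -m handwheel '[{"delta_pos":[-0.1,-0.92,0],"turn":[0,0,0]},{"delta_pos":[-0.1,-0.92,0],"turn":[0,0,0]},{"delta_pos":[-0.1,-0.92,0],"turn":[0,0,0]},{"delta_pos":[-0.1,-0.92,0],"turn":[0,0,0]},{"delta_pos":[-0.1,-0.92,0],"turn":[0,0,0]},{"delta_pos":[-0.1,-0.92,0],"turn":[0,0,0]},{"delta_pos":[-0.1,-0.92,0],"turn":[0,0,0]},{"delta_pos":[-0.1,-0.92,0],"turn":[0,0,0]},{"delta_pos":[-0.1,-0.92,0],"turn":[0,0,0]},{"delta_pos":[-0.1,-0.92,0],"turn":[0,0,0]},{"delta_pos":[-0.1,-0.92,0],"turn":[0,0,0]},{"delta_pos":[-0.1,-0.92,0],"turn":[0,0,0]},{"delta_pos":[-0.1,-0.92,0],"turn":[0,0,0]},{"delta_pos":[-0.1,-0.92,0],"turn":[0,0,0]},{"delta_pos":[-0.1,-0.92,0],"turn":[0,0,0]},{"delta_pos":[0,0,-1],"turn":[0,0,0]},{"delta_pos":[0,0,-1],"turn":[0,0,0]},{"delta_pos":[0,0,-1],"turn":[0,0,0]},{"delta_pos":[0,0,0],"turn":[0,0,0]}]'
python3 - <<'E'
from h import *
im,d,p=shot('wrist','w2');n=load('w2');P=cloud(n);Z=P[...,2]
m=(d>0)&(Z>.038)&(Z<.05)&(abs(P[...,0]-.472)<.09)&(abs(P[...,1]+.283)<.03);q=P[m][:,:2].astype(np.float32)*1000
print(m.sum(),cv2.minAreaRect(q),q.mean(0),np.percentile(Z[m],[2,50,98]))
print(robot.tip_extent)
E
```

```text
clock: 3.55
tool_pos: [0.4687, -0.2792, 0.1623]
orientation: [-3.138, 0.008, 0.001]
contact_force: [-0.1, 1.1, 0.9]
gripper_width: 0.0856
grip_force: 0.0
5117 ((472.73736572265625, -283.1008605957031), (23.043256759643555, 128.1630096435547), 89.4993896484375) [ 478.1346  -283.17715] [0.03857629 0.04212072 0.04374773]
0.025
```

```bash
python3 -m handwheel '[{"delta_pos":[0.03,-0.03,-1],"turn":[0,0,0]},{"delta_pos":[0,0,-1],"turn":[0,0,0]},{"delta_pos":[0,0,-1],"turn":[0,0,0]},{"delta_pos":[0,0,-0.6],"turn":[0,0,0]},{"delta_pos":[0,0,-0.4],"turn":[0,0,0]},{"delta_pos":[0,0,0],"turn":[0,0,0]},{"delta_pos":[0,0,0],"turn":[0,0,0]}]'
python3 -m handwheel '[{"delta_pos":[0,0,0],"turn":[0,0,0]},{"delta_pos":[0,0,0],"turn":[0,0,0]},{"delta_pos":[0,0,0],"turn":[0,0,0]},{"delta_pos":[0,0,0],"turn":[0,0,0]},{"delta_pos":[0,0,0],"turn":[0,0,0]},{"delta_pos":[0,0,0],"turn":[0,0,0]},{"delta_pos":[0,0,0],"turn":[0,0,0]},{"delta_pos":[0,0,0],"turn":[0,0,0]}]' 1
```

```text
clock: 4.3
tool_pos: [0.473, -0.2827, 0.0479]
orientation: [3.14, -0.002, 0.001]
contact_force: [0.2, -0.0, 0.8]
gripper_width: 0.0856
grip_force: 0.0
clock: 5.1
tool_pos: [0.4722, -0.2828, 0.0469]
orientation: [3.141, -0.001, 0.001]
contact_force: [0.3, -0.8, 5.4]
gripper_width: 0.0248
grip_force: 59.9
```

```bash
python3 -m handwheel '[{"delta_pos":[0,0,0.5],"turn":[0,0,0]},{"delta_pos":[0,0,1],"turn":[0,0,0]},{"delta_pos":[0,0,1],"turn":[0,0,0]},{"delta_pos":[0,0,1],"turn":[0,0,0]},{"delta_pos":[0,0,1],"turn":[0,0,0]},{"delta_pos":[0,0,0],"turn":[0,0,0]}]'
python3 -m handwheel '[{"delta_pos":[0.145,0.99,0],"turn":[0,0,0.18]},{"delta_pos":[0.145,0.99,0],"turn":[0,0,0.18]},{"delta_pos":[0.145,0.99,0],"turn":[0,0,0.18]},{"delta_pos":[0.145,0.99,0],"turn":[0,0,0.18]},{"delta_pos":[0.145,0.99,0],"turn":[0,0,0.18]},{"delta_pos":[0.145,0.99,0],"turn":[0,0,0.18]},{"delta_pos":[0.145,0.99,0],"turn":[0,0,0.18]},{"delta_pos":[0.145,0.99,0],"turn":[0,0,0.18]},{"delta_pos":[0.145,0.99,0],"turn":[0,0,0.18]},{"delta_pos":[0.145,0.99,0],"turn":[0,0,0.18]},{"delta_pos":[0.145,0.99,0],"turn":[0,0,0.18]},{"delta_pos":[0.145,0.99,0],"turn":[0,0,0.18]},{"delta_pos":[0.145,0.99,0],"turn":[0,0,0.18]},{"delta_pos":[0.145,0.99,0],"turn":[0,0,0.18]},{"delta_pos":[0.145,0.99,0],"turn":[0,0,0.18]},{"delta_pos":[0.145,0.99,0],"turn":[0,0,0.18]},{"delta_pos":[0,0,0],"turn":[0,0,0]},{"delta_pos":[0,0,0],"turn":[0,0,0]},{"delta_pos":[0,0,0],"turn":[0,0,0]},{"delta_pos":[0,0,0],"turn":[0,0,0]}]'
python3 - <<'E'
from h import *
im,d,p=shot('top','t2');n=load('t2');P=cloud(n);Z=P[...,2]
im,d,p=shot('wrist','w3')
E
```

```text
clock: 5.7
tool_pos: [0.4735, -0.2831, 0.1851]
orientation: [3.139, -0.006, 0.001]
contact_force: [0.2, 0.3, -0.6]
gripper_width: 0.0243
grip_force: 59.4
clock: 7.7
tool_pos: [0.5411, 0.1919, 0.181]
orientation: [3.141, 0.001, 0.25]
contact_force: [0.7, 0.5, -1.8]
gripper_width: 0.0243
grip_force: 59.7
```

View pics/w3.png

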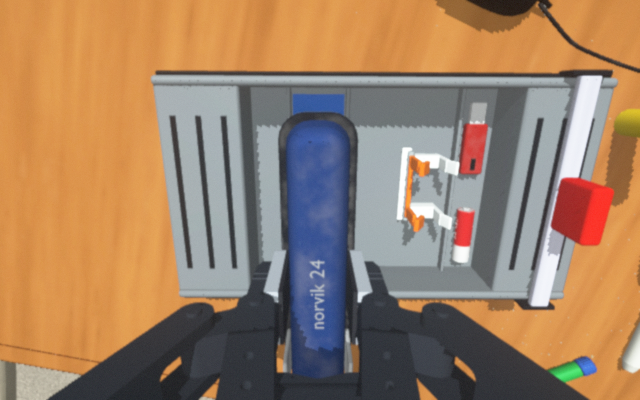

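The stapler is held square over the bay: tool and tray edges are parallel, with the stapler's front end at (318,125). Next I'll check its pose in the tray frame.

```bash
python3 - <<'E'
from h import *
yaw=np.radians(13.97);R=np.array([[np.cos(yaw),-np.sin(yaw)],[np.sin(yaw),np.cos(yaw)]]);o=np.array([.552,.1545])
print('tcp loc',(np.array([.5411,.1919])-o)@R)
for f in ['w3']:
    n=load(f);P=cloud(n);Z=P[...,2];im=n['im'].astype(int);L=(P[...,:2]-o)@R;x,y=L[...,0],L[...,1]
    m=(n['d']>0)&(Z>.165)&(Z<.19)&(abs(y-.04)<.03)&(x>.02)&(im[...,2]>im[...,0]+25)
    print(m.sum(),'x max',np.percentile(x[m],99.5),'z',np.median(Z[m]))
    for a in [.03,.04,.05,.06]:
        s=m&(abs(x-a)<.005); print(a,np.percentile(y[s],[2,98]).round(4))
E
```

```text
tcp loc [-0.00154873  0.0389252 ]
7150 x max 0.06436315732465504 z 0.17607683492299187
0.03 [0.0297 0.0519]
0.04 [0.0297 0.0521]
0.05 [0.0297 0.0522]
0.06 [0.0303 0.0516]
```

```bash
python3 -m handwheel '[{"delta_pos":[0.07,0,-1],"turn":[0,0,0]},{"delta_pos":[0,0,-1],"turn":[0,0,0]},{"delta_pos":[0,0,-1],"turn":[0,0,0]},{"delta_pos":[0,0,-0.6],"turn":[0,0,0]},{"delta_pos":[0,0,-0.3],"turn":[0,0,0]},{"delta_pos":[0,0,-0.2],"turn":[0,0,0]},{"delta_pos":[0,0,-0.1],"turn":[0,0,0]},{"delta_pos":[0,0,0],"turn":[0,0,0]},{"delta_pos":[0,0,0],"turn":[0,0,0]},{"delta_pos":[0,0,0],"turn":[0,0,0]}]'
```

```text
clock: 8.8
tool_pos: [0.5439, 0.1931, 0.0561]
orientation: [-3.141, -0.001, 0.252]
contact_force: [-0.2, 0.9, -2.8]
gripper_width: 0.0249
grip_force: 59.6
```

```bash
python3 -m handwheel '[{"delta_pos":[0,0,-0.06],"turn":[0,0,0]},{"delta_pos":[0,0,-0.06],"turn":[0,0,0]},{"delta_pos":[0,0,0],"turn":[0,0,0]},{"delta_pos":[0,0,0],"turn":[0,0,0]}]'
```

```text
clock: 9.2
tool_pos: [0.5436, 0.1929, 0.052]
orientation: [-3.142, -0.0, 0.252]
contact_force: [-1.7, 1.0, 1.4]
gripper_width: 0.0246
grip_force: 60.1
```

```bash
python3 -m handwheel '[{"delta_pos":[0,0,0],"turn":[0,0,0]},{"delta_pos":[0,0,0],"turn":[0,0,0]},{"delta_pos":[0,0,0],"turn":[0,0,0]},{"delta_pos":[0,0,0],"turn":[0,0,0]},{"delta_pos":[0,0,0.3],"turn":[0,0,0]},{"delta_pos":[0,0,0.5],"turn":[0,0,0]},{"delta_pos":[0,0,1],"turn":[0,0,0]},{"delta_pos":[0,0,1],"turn":[0,0,0]},{"delta_pos":[0,0,1],"turn":[0,0,0]},{"delta_pos":[0,0,1],"turn":[0,0,0]},{"delta_pos":[0,0,0],"turn":[0,0,0]},{"delta_pos":[0,0,0],"turn":[0,0,0]}]' 0.55
python3 - <<'E'
from h import *
yaw=np.radians(13.97);R=np.array([[np.cos(yaw),-np.sin(yaw)],[np.sin(yaw),np.cos(yaw)]]);o=np.array([.552,.1545])
im,d,p=shot('wrist','w4');im,d,p=shot('scene','s4')
for f in ['w4','s4']:
    n=load(f);P=cloud(n);Z=P[...,2];im=n['im'].astype(int);L=(P[...,:2]-o)@R;x,y=L[...,0],L[...,1]
    m=(n['d']>0)&(Z>.035)&(Z<.06)&(abs(y-.04)<.03)&(abs(x)<.079)&(im[...,2]>im[...,0]+25)
    if m.sum(): print(f,m.sum(),'x',np.percentile(x[m],[.5,99.5]),'y',np.percentile(y[m],[1,50,99]),'z',np.percentile(Z[m],[5,50,90,99]))
E
```

```text
clock: 10.4
tool_pos: [0.5437, 0.193, 0.1969]
orientation: [-3.141, -0.002, 0.252]
contact_force: [-0.0, -0.5, -0.6]
gripper_width: 0.0382
grip_force: 0.0
w4 4445 x [-0.05956157  0.06637027] y [0.02918387 0.04101174 0.05291056] z [0.04196492 0.04702257 0.04820881 0.0489394 ]
s4 585 x [-0.05990663  0.06336532] y [0.03082743 0.04517596 0.05400551] z [0.03744101 0.04607034 0.04812205 0.04986282]
```

```bash
python3 -m handwheel '[{"delta_pos":[-0.189,-0.914,0],"turn":[0,0,-0.114]},{"delta_pos":[-0.189,-0.914,0],"turn":[0,0,-0.114]},{"delta_pos":[-0.189,-0.914,0],"turn":[0,0,-0.114]},{"delta_pos":[-0.189,-0.914,0],"turn":[0,0,-0.114]},{"delta_pos":[-0.189,-0.914,0],"turn":[0,0,-0.114]},{"delta_pos":[-0.189,-0.914,0],"turn":[0,0,-0.114]},{"delta_pos":[-0.189,-0.914,0],"turn":[0,0,-0.114]},{"delta_pos":[-0.189,-0.914,0],"turn":[0,0,-0.114]},{"delta_pos":[-0.189,-0.914,0],"turn":[0,0,-0.114]},{"delta_pos":[-0.189,-0.914,0],"turn":[0,0,-0.114]},{"delta_pos":[-0.189,-0.914,0],"turn":[0,0,-0.114]},{"delta_pos":[-0.189,-0.914,0],"turn":[0,0,-0.114]},{"delta_pos":[-0.189,-0.914,0],"turn":[0,0,-0.114]},{"delta_pos":[0,0,-1],"turn":[0,0,0]},{"delta_pos":[0,0,-1],"turn":[0,0,0]},{"delta_pos":[0,0,0],"turn":[0,0,0]},{"delta_pos":[0,0,0],"turn":[0,0,0]},{"delta_pos":[0,0,0],"turn":[0,0,0]}]'
python3 - <<'E'
from h import *
im,d,p=shot('wrist','w5');n=load('w5');P=cloud(n);Z=P[...,2];im=im.astype(int)
m=(d>0)&(Z>.007)&(Z<.022)&(abs(P[...,0]-.47)<.05)&(abs(P[...,1]+.164)<.025)&((im.min(-1)>110)|((im[...,2]>im[...,0]+40)&(im[...,2]>im[...,1]+30)))
q=P[m][:,:2].astype(np.float32)*1000
print(m.sum(),cv2.minAreaRect(q),q.mean(0),np.percentile(Z[m],[2,50,98]))
E
```

```text
clock: 12.3
tool_pos: [0.4707, -0.1637, 0.1371]
orientation: [3.141, -0.002, 0.123]
contact_force: [0.3, -0.4, -0.0]
gripper_width: 0.0385
grip_force: 0.0
2023 ((468.7278747558594, -163.4911346435547), (79.36229705810547, 15.876739501953125), 6.864381313323975) [ 472.4687 -163.3876] [0.00964039 0.01425088 0.01633756]
```

View pics/w5.png

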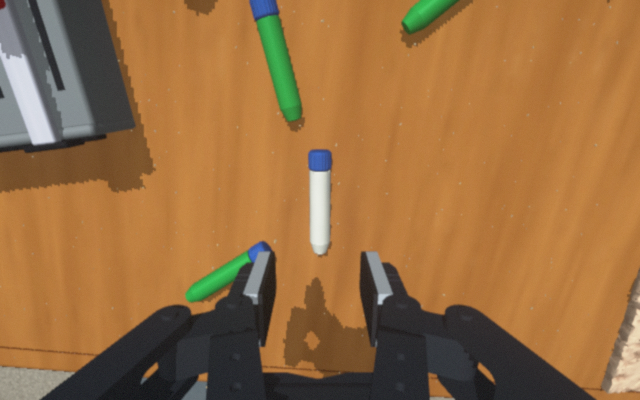

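```bash
python3 -m handwheel '[{"delta_pos":[-0.03,0,-1],"turn":[0,0,0]},{"delta_pos":[0,0,-1],"turn":[0,0,0]},{"delta_pos":[0,0,-1],"turn":[0,0,0]},{"delta_pos":[0,0,-0.3],"turn":[0,0,0]},{"delta_pos":[0,0,-0.2],"turn":[0,0,0]},{"delta_pos":[0,0,-0.1],"turn":[0,0,0]},{"delta_pos":[0,0,0],"turn":[0,0,0]},{"delta_pos":[0,0,0],"turn":[0,0,0]},{"delta_pos":[0,0,0],"turn":[0,0,0]}]'
```

```text
clock: 13.25
tool_pos: [0.4695, -0.1637, 0.0285]
orientation: [3.141, -0.002, 0.122]
contact_force: [-0.4, -0.2, 0.8]
gripper_width: 0.0382
grip_force: 0.0
```

```bash
python3 -m handwheel '[{"delta_pos":[0,0,0],"turn":[0,0,0]},{"delta_pos":[0,0,0],"turn":[0,0,0]},{"delta_pos":[0,0,0],"turn":[0,0,0]},{"delta_pos":[0,0,0],"turn":[0,0,0]},{"delta_pos":[0,0,0],"turn":[0,0,0]},{"delta_pos":[0,0,0],"turn":[0,0,0]}]' 1
```

```text
clock: 13.85
tool_pos: [0.4692, -0.1637, 0.0283]
orientation: [3.141, -0.001, 0.123]
contact_force: [-1.2, 0.8, 6.3]
gripper_width: 0.0136
grip_force: 61.1
```

```bash
python3 -m handwheel '[{"delta_pos":[0,0,0.5],"turn":[0,0,0]},{"delta_pos":[0,0,1],"turn":[0,0,0]},{"delta_pos":[0,0,1],"turn":[0,0,0]},{"delta_pos":[0,0,1],"turn":[0,0,0]},{"delta_pos":[0,0,1],"turn":[0,0,0]},{"delta_pos":[0.316,0.9,0],"turn":[0,0,0.138]},{"delta_pos":[0.316,0.9,0],"turn":[0,0,0.138]},{"delta_pos":[0.316,0.9,0],"turn":[0,0,0.138]},{"delta_pos":[0.316,0.9,0],"turn":[0,0,0.138]},{"delta_pos":[0.316,0.9,0],"turn":[0,0,0.138]},{"delta_pos":[0.316,0.9,0],"turn":[0,0,0.138]},{"delta_pos":[0.316,0.9,0],"turn":[0,0,0.138]},{"delta_pos":[0.316,0.9,0],"turn":[0,0,0.138]},{"delta_pos":[0.316,0.9,0],"turn":[0,0,0.138]},{"delta_pos":[0.316,0.9,0],"turn":[0,0,0.138]},{"delta_pos":[0,0,-1],"turn":[0,0,0]},{"delta_pos":[0,0,0],"turn":[0,0,0]},{"delta_pos":[0,0,0],"turn":[0,0,0]},{"delta_pos":[0,0,0],"turn":[0,0,0]}]'
python3 - <<'E'
from h import *
yaw=np.radians(13.97);R=np.array([[np.cos(yaw),-np.sin(yaw)],[np.sin(yaw),np.cos(yaw)]]);o=np.array([.552,.1545])
s=robot.state();print('tcp loc',(s['tool_pos'][:2]-o)@R,s['tool_pos'],np.degrees(s['orientation']))
im,d,p=shot('wrist','w6');n=load('w6');P=cloud(n);Z=P[...,2];im=im.astype(int);L=(P[...,:2]-o)@R;x,y=L[...,0],L[...,1]
m=(d>0)&(Z>.09)&(Z<.15)&(x>.015)&(abs(y+.05)<.02)&((im.min(-1)>110)|((im[...,2]>im[...,0]+40)))
print(m.sum(),'z',np.percentile(Z[m],[2,50,98]),'xmax',np.percentile(x[m],99))
for a in np.arange(.015,.045,.005):
    k=m&(abs(x-a)<.0025)
    if k.sum()>5: print(round(a,3),np.percentile(y[k],[3,97]).round(4),np.percentile(Z[k],97).round(4))
B=(d>0)&(im[...,0]>170)&(im[...,1]>60)&(im[...,1]<140)&(im[...,2]<60)&(Z>.03)&(Z<.06)&(abs(x)<.04)&(abs(y+.05)<.03); print(' jaw',x[B].min(),x[B].max(),'y',y[B].min(),y[B].max())
e=(d>0)&(Z>.045)&(Z<.0505)&(abs(x-.04)<.03);print('deck edges',np.percentile(y[e&(y>.07)&(y<.13)],2),np.percentile(y[e&(y<-.08)&(y>-.115)],98))
cv2.imwrite('pics/w6c.png',cv2.resize(im.astype(np.uint8)[:, 130:530,::-1],None,fx=1.45,fy=1.45))
E
```

```text
clock: 15.75
tool_pos: [0.5642, 0.1059, 0.1339]
orientation: [3.141, -0.002, 0.242]
contact_force: [0.8, -0.2, -0.1]
gripper_width: 0.0142
grip_force: 60.4
tcp loc [ 8.63527081e-05 -5.00805509e-02] [0.56417394 0.10592157 0.13393827] [ 1.79983453e+02 -8.79587880e-02  1.38811150e+01]
2365 z [0.11075032 0.11981688 0.12191985] xmax 0.03977586313147202
0.015 [-0.0555 -0.0414] 0.1214
0.02 [-0.0555 -0.0415] 0.1217
0.025 [-0.0556 -0.0415] 0.1216
0.03 [-0.0562 -0.0408] 0.1219
0.035 [-0.0561 -0.0409] 0.1219
0.04 [-0.0556 -0.0418] 0.1216
 jaw 0.02334924094957983 0.026736371265255455 y -0.04381192121272476 -0.03716756431822076
deck edges 0.09553176898230162 -0.10444614835572864
```

View pics/w6c.png

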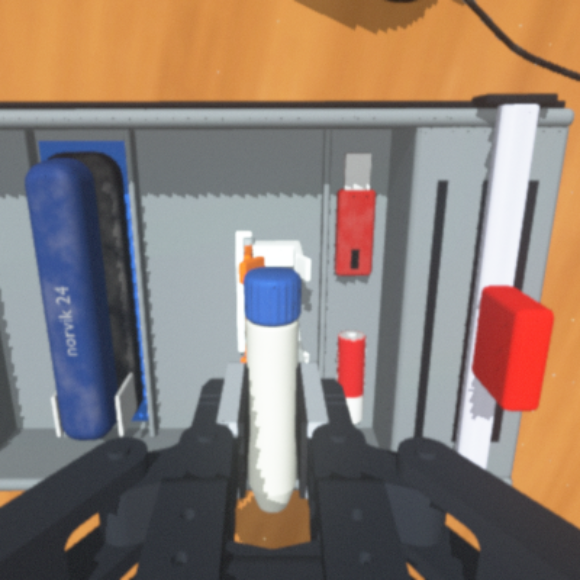

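The tube is aligned over the clip, 0.7 mm too far to +y: cap at (272,290), nose at (250,265). Lowering it now, then pressing.

```bash
python3 -m handwheel '[{"delta_pos":[0,-0.025,-0.8],"turn":[0,0,0.02]},{"delta_pos":[0,0,-0.6],"turn":[0,0,0]},{"delta_pos":[0,0,-0.3],"turn":[0,0,0]},{"delta_pos":[0,0,-0.1],"turn":[0,0,0]},{"delta_pos":[0,0,0],"turn":[0,0,0]},{"delta_pos":[0,0,0],"turn":[0,0,0]},{"delta_pos":[0,0,0],"turn":[0,0,0]}]'
python3 -m handwheel '[{"delta_pos":[0,0,-0.1],"turn":[0,0,0]},{"delta_pos":[0,0,-0.1],"turn":[0,0,0]},{"delta_pos":[0,0,-0.1],"turn":[0,0,0]},{"delta_pos":[0,0,-0.1],"turn":[0,0,0]},{"delta_pos":[0,0,0],"turn":[0,0,0]},{"delta_pos":[0,0,0],"turn":[0,0,0]}]'
```

```text
clock: 16.5
tool_pos: [0.5643, 0.1058, 0.0797]
orientation: [-3.141, -0.002, 0.244]
contact_force: [0.3, 0.2, -0.6]
gripper_width: 0.0137
grip_force: 60.4
clock: 17.1
tool_pos: [0.5646, 0.1049, 0.0675]
orientation: [3.14, -0.002, 0.245]
contact_force: [2.6, -4.7, 5.0]
gripper_width: 0.0139
grip_force: 61.1
```

```bash
python3 -m handwheel '[{"delta_pos":[0,0,-0.1],"turn":[0,0,0]},{"delta_pos":[0,0,-0.1],"turn":[0,0,0]},{"delta_pos":[0,0,-0.1],"turn":[0,0,0]},{"delta_pos":[0,0,0],"turn":[0,0,0]},{"delta_pos":[0,0,0],"turn":[0,0,0]}]'
python3 -m handwheel '[{"delta_pos":[0,0,-0.1],"turn":[0,0,0]},{"delta_pos":[0,0,-0.1],"turn":[0,0,0]},{"delta_pos":[0,0,-0.1],"turn":[0,0,0]},{"delta_pos":[0,0,0],"turn":[0,0,0]},{"delta_pos":[0,0,0],"turn":[0,0,0]}]'
```

```text
clock: 17.6
tool_pos: [0.5641, 0.1051, 0.0574]
orientation: [3.141, -0.0, 0.244]
contact_force: [4.1, -4.3, -0.3]
gripper_width: 0.0139
grip_force: 60.4
clock: 18.1
tool_pos: [0.5629, 0.1059, 0.0479]
orientation: [-3.141, 0.002, 0.244]
contact_force: [-0.2, -0.4, -3.0]
gripper_width: 0.0138
grip_force: 60.2
```

```bash
python3 -m handwheel '[{"delta_pos":[0,0,-0.05],"turn":[0,0,0]},{"delta_pos":[0,0,-0.03],"turn":[0,0,0]},{"delta_pos":[0,0,0],"turn":[0,0,0]},{"delta_pos":[0,0,0],"turn":[0,0,0]}]'
```

```text
clock: 18.5
tool_pos: [0.5638, 0.1058, 0.0464]
orientation: [-3.141, -0.0, 0.245]
contact_force: [0.4, 0.2, -0.0]
gripper_width: 0.0137
grip_force: 60.5
```

```bash
python3 -m handwheel '[{"delta_pos":[0,0,-0.04],"turn":[0,0,0]},{"delta_pos":[0,0,-0.04],"turn":[0,0,0]},{"delta_pos":[0,0,0],"turn":[0,0,0]},{"delta_pos":[0,0,0],"turn":[0,0,0]}]'
```

```text
clock: 18.9
tool_pos: [0.5638, 0.1058, 0.0462]
orientation: [3.141, -0.001, 0.245]
contact_force: [-7.2, 1.2, 16.0]
gripper_width: 0.0142
grip_force: 62.5
```

```bash
python3 -m handwheel '[{"delta_pos":[0,0,0.06],"turn":[0,0,0]},{"delta_pos":[0,0,0],"turn":[0,0,0]},{"delta_pos":[0,0,0],"turn":[0,0,0]},{"delta_pos":[0,0,0],"turn":[0,0,0]}]' 0.72
python3 -m handwheel '[{"delta_pos":[0,0,0.2],"turn":[0,0,0]},{"delta_pos":[0,0,0.4],"turn":[0,0,0]},{"delta_pos":[0,0,1],"turn":[0,0,0]},{"delta_pos":[0,0,1],"turn":[0,0,0]},{"delta_pos":[0,0,1],"turn":[0,0,0]},{"delta_pos":[0,0,1],"turn":[0,0,0]},{"delta_pos":[0,0,0],"turn":[0,0,0]},{"delta_pos":[0,0,0],"turn":[0,0,0]}]'
python3 - <<'E'
from h import *
yaw=np.radians(13.97);R=np.array([[np.cos(yaw),-np.sin(yaw)],[np.sin(yaw),np.cos(yaw)]]);o=np.array([.552,.1545])
im,d,p=shot('wrist','w7');n=load('w7');P=cloud(n);Z=P[...,2];im=im.astype(int);L=(P[...,:2]-o)@R;x,y=L[...,0],L[...,1]
m=(d>0)&(Z>.027)&(Z<.06)&(abs(x)<.045)&(abs(y+.05)<.0075)&((im.min(-1)>110)|((im[...,2]>im[...,0]+40)))
print(m.sum(),'x',np.percentile(x[m],[1,99]))
for a in np.arange(-.035,.04,.01):
    k=m&(abs(x-a)<.004); 
    if k.sum()>5: print(round(a,3),'ztop',np.percentile(Z[k],[50,95]).round(4),np.percentile(y[k],[3,97]).round(4))
print('max z over well',np.percentile(Z[(d>0)&(abs(x)<.078)&(y>-.1)&(y<.09)&(Z<.1)],[99,99.9]))
k=(d>0)&(abs(P[...,0]-P[...,0])<1)
cv2.imwrite('pics/w7c.png',cv2.resize(im.astype(np.uint8)[0:300, 130:530,::-1],None,fx=2,fy=2))
E
```

```text
clock: 19.3
tool_pos: [0.5636, 0.1055, 0.0453]
orientation: [3.142, 0.001, 0.244]
contact_force: [0.3, -0.0, 0.2]
gripper_width: 0.0238
grip_force: 0.0
clock: 20.1
tool_pos: [0.564, 0.1058, 0.1852]
orientation: [-3.141, -0.003, 0.244]
contact_force: [-1.2, 0.4, -0.1]
gripper_width: 0.0243
grip_force: 0.0
1433 x [-0.03859411  0.03897813]
-0.035 ztop [0.0311 0.0331] [-0.0548 -0.0429]
-0.025 ztop [0.0326 0.0345] [-0.0555 -0.0451]
-0.015 ztop [0.0324 0.0345] [-0.0555 -0.043 ]
-0.005 ztop [0.0326 0.0341] [-0.0554 -0.043 ]
0.005 ztop [0.0325 0.0341] [-0.0553 -0.0431]
0.015 ztop [0.0326 0.0341] [-0.0553 -0.0434]
0.025 ztop [0.0328 0.0348] [-0.056 -0.044]
0.035 ztop [0.0327 0.0343] [-0.0559 -0.0433]
max z over well [0.04839338 0.04947824]
```

View pics/w7c.png

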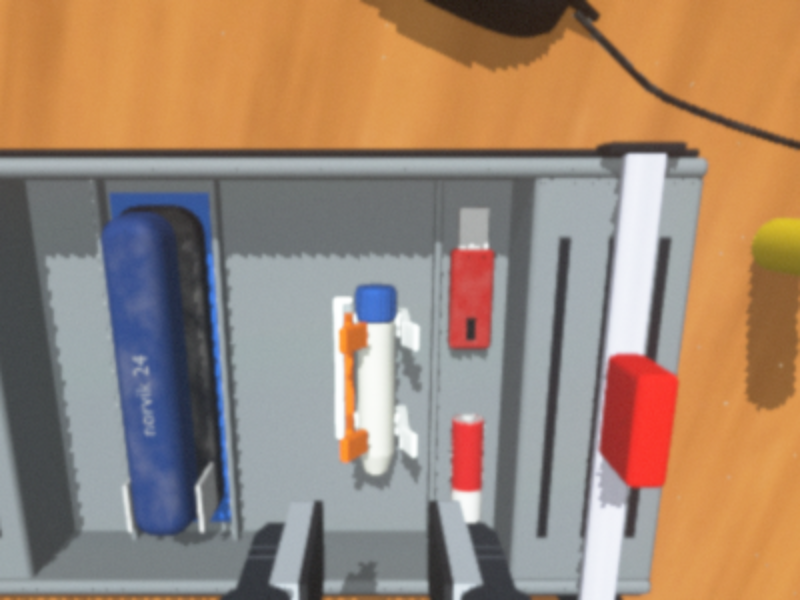

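Tube is home: it lies level under both orange noses (352,337 and 353,445), with its top at 34 mm. The stapler is flat in its bay with its top at 48 mm. Battery and USB stick are undisturbed, so I'll take the bar grip next.

```bash
python3 -m handwheel '[{"delta_pos":[0.18,-0.718,0],"turn":[0,0,0]},{"delta_pos":[0.18,-0.718,0],"turn":[0,0,0]},{"delta_pos":[0.18,-0.718,0],"turn":[0,0,0]},{"delta_pos":[0.18,-0.718,0],"turn":[0,0,0]},{"delta_pos":[0,0,0],"turn":[0,0,0]},{"delta_pos":[0,0,0],"turn":[0,0,0]},{"delta_pos":[0,0,-1],"turn":[0,0,0]},{"delta_pos":[0,0,-1],"turn":[0,0,0]},{"delta_pos":[0,0,-0.6],"turn":[0,0,0]},{"delta_pos":[0,0,-0.4],"turn":[0,0,0]},{"delta_pos":[0,0,-0.15],"turn":[0,0,0]},{"delta_pos":[0,0,0],"turn":[0,0,0]},{"delta_pos":[0,0,0],"turn":[0,0,0]}]' 0.5
python3 - <<'E'
from h import *
s=robot.state();print(s['contact_force'],s['tool_pos'])
E
python3 -m handwheel '[{"delta_pos":[0,0,0],"turn":[0,0,0]},{"delta_pos":[0,0,0],"turn":[0,0,0]},{"delta_pos":[0,0,0],"turn":[0,0,0]},{"delta_pos":[0,0,0],"turn":[0,0,0]},{"delta_pos":[0,0,0],"turn":[0,0,0]},{"delta_pos":[0,0,0],"turn":[0,0,0]},{"delta_pos":[0,0,0],"turn":[0,0,0]}]' 1
```

```text
clock: 21.45
tool_pos: [0.586, 0.0197, 0.0902]
orientation: [3.141, -0.002, 0.245]
contact_force: [-0.2, -0.5, 0.5]
gripper_width: 0.0426
grip_force: 0.0
[-0.18830835 -0.46213619  0.45084001] [0.58595672 0.01969006 0.09022724]
clock: 22.15
tool_pos: [0.5858, 0.0194, 0.0902]
orientation: [3.141, -0.002, 0.245]
contact_force: [-0.5, -0.1, 5.0]
gripper_width: 0.0128
grip_force: 60.0
```

```bash
python3 -m handwheel '[{"delta_pos":[-0.072,0.291,0],"turn":[0,0,0]},{"delta_pos":[-0.072,0.291,0],"turn":[0,0,0]},{"delta_pos":[-0.145,0.582,0],"turn":[0,0,0]},{"delta_pos":[-0.145,0.582,0],"turn":[0,0,0]},{"delta_pos":[-0.145,0.582,0],"turn":[0,0,0]},{"delta_pos":[0,0,0],"turn":[0,0,0]}]'
```

```text
clock: 22.75
tool_pos: [0.568, 0.091, 0.0902]
orientation: [-3.141, -0.002, 0.246]
contact_force: [-2.4, 0.0, 5.8]
gripper_width: 0.013
grip_force: 60.2
```

```bash
python3 -m handwheel '[{"delta_pos":[-0.145,0.582,0],"turn":[0,0,0]},{"delta_pos":[-0.145,0.582,0],"turn":[0,0,0]},{"delta_pos":[-0.145,0.582,0],"turn":[0,0,0]},{"delta_pos":[-0.145,0.582,0],"turn":[0,0,0]},{"delta_pos":[-0.145,0.582,0],"turn":[0,0,0]},{"delta_pos":[-0.145,0.582,0],"turn":[0,0,0]},{"delta_pos":[-0.145,0.582,0],"turn":[0,0,0]},{"delta_pos":[-0.145,0.582,0],"turn":[0,0,0]},{"delta_pos":[-0.145,0.582,0],"turn":[0,0,0]},{"delta_pos":[-0.072,0.291,0],"turn":[0,0,0]},{"delta_pos":[0,0,0],"turn":[0,0,0]},{"delta_pos":[0,0,0],"turn":[0,0,0]},{"delta_pos":[0,0,0],"turn":[0,0,0]}]'
```

```text
clock: 24.05
tool_pos: [0.5268, 0.2558, 0.0902]
orientation: [-3.141, -0.002, 0.245]
contact_force: [-2.6, 1.2, 7.3]
gripper_width: 0.0132
grip_force: 60.2
```

```bash
python3 -m handwheel '[{"delta_pos":[-0.024,0.097,0],"turn":[0,0,0]},{"delta_pos":[-0.024,0.097,0],"turn":[0,0,0]},{"delta_pos":[-0.024,0.097,0],"turn":[0,0,0]},{"delta_pos":[-0.024,0.097,0],"turn":[0,0,0]},{"delta_pos":[-0.024,0.097,0],"turn":[0,0,0]},{"delta_pos":[0,0,0],"turn":[0,0,0]},{"delta_pos":[0,0,0],"turn":[0,0,0]}]'
python3 -m handwheel '[{"delta_pos":[-0.016,0.065,0],"turn":[0,0,0]},{"delta_pos":[-0.016,0.065,0],"turn":[0,0,0]},{"delta_pos":[0,0,0],"turn":[0,0,0]}]'
```

```text
clock: 24.75
tool_pos: [0.5233, 0.27, 0.0902]
orientation: [-3.141, -0.001, 0.245]
contact_force: [-2.0, -0.1, 7.0]
gripper_width: 0.0133
grip_force: 60.2
clock: 25.05
tool_pos: [0.5224, 0.2738, 0.0902]
orientation: [-3.142, -0.001, 0.245]
contact_force: [-0.9, -0.9, 5.8]
gripper_width: 0.0127
grip_force: 60.2
```

Not at the stop yet (262 mm moved).

```bash
python3 -m handwheel '[{"delta_pos":[-0.016,0.065,0],"turn":[0,0,0]},{"delta_pos":[-0.016,0.065,0],"turn":[0,0,0]},{"delta_pos":[0,0,0],"turn":[0,0,0]},{"delta_pos":[0,0,0],"turn":[0,0,0]}]'
python3 -m handwheel '[{"delta_pos":[-0.012,0.049,0],"turn":[0,0,0]},{"delta_pos":[-0.012,0.049,0],"turn":[0,0,0]},{"delta_pos":[0,0,0],"turn":[0,0,0]},{"delta_pos":[0,0,0],"turn":[0,0,0]}]'
```

```text
clock: 25.45
tool_pos: [0.5214, 0.2777, 0.0902]
orientation: [-3.141, -0.001, 0.245]
contact_force: [-1.7, -0.9, 5.6]
gripper_width: 0.0131
grip_force: 60.2
clock: 25.85
tool_pos: [0.5213, 0.2779, 0.0902]
orientation: [3.137, -0.0, 0.244]
contact_force: [2.7, -9.5, 5.8]
gripper_width: 0.0129
grip_force: 60.3
```

```bash
python3 -m handwheel '[{"delta_pos":[0,0,0],"turn":[0,0,0]},{"delta_pos":[0,0,0],"turn":[0,0,0]},{"delta_pos":[0,0,0],"turn":[0,0,0]},{"delta_pos":[0,0,0],"turn":[0,0,0]},{"delta_pos":[0,0,0.2],"turn":[0,0,0]},{"delta_pos":[0,0,0.5],"turn":[0,0,0]},{"delta_pos":[0,0,1],"turn":[0,0,0]},{"delta_pos":[0,0,1],"turn":[0,0,0]},{"delta_pos":[0,0,1],"turn":[0,0,0]},{"delta_pos":[0,0,1],"turn":[0,0,0]},{"delta_pos":[-0.6,0.6,0],"turn":[0,0,0]},{"delta_pos":[-0.6,0.6,0],"turn":[0,0,0]},{"delta_pos":[-0.6,0.6,0],"turn":[0,0,0]},{"delta_pos":[-0.6,0.6,0],"turn":[0,0,0]},{"delta_pos":[-0.6,0.6,0],"turn":[0,0,0]},{"delta_pos":[-0.6,0.6,0],"turn":[0,0,0]},{"delta_pos":[0,0,0],"turn":[0,0,0]},{"delta_pos":[0,0,0],"turn":[0,0,0]}]' 0.5
python3 - <<'E'
from h import *
yaw=np.radians(13.97);R=np.array([[np.cos(yaw),-np.sin(yaw)],[np.sin(yaw),np.cos(yaw)]]);o=np.array([.552,.1545])
im,d,p=shot('top','t9');n=load('t9');P=cloud(n);Z=P[...,2];L=(P[...,:2]-o)@R;x,y=L[...,0],L[...,1]
G=(d>0)&(Z>.083)&(Z<.096)&(abs(x)<.03)&(y>.05)&(y<.17)&(im[...,0]>150)&(im[...,1]<90);print('grip',x[G].mean(),y[G].mean(),np.percentile(y[G],[2,98]))
k=(d>0)&(abs(x)<.04)&(abs(y+.05)<.007)&(Z>.025);print('tube z',np.percentile(Z[k],[50,95]))
k=(d>0)&(abs(x)<.06)&(abs(y-.04)<.01);print('stap z',np.percentile(Z[k],[50,98]))
cv2.imwrite('pics/t9c.png',cv2.resize(im[110:280,140:470,::-1],None,fx=2.4,fy=2.4))
E
```

```text
clock: 27.65
tool_pos: [0.4121, 0.3888, 0.2306]
orientation: [-3.141, -0.0, 0.246]
contact_force: [-0.1, 0.1, 0.8]
gripper_width: 0.0429
grip_force: 0.0
grip -0.0006112453702916509 0.12704927465603383 [0.12101596 0.13328779]
tube z [0.03268586 0.03839376]
stap z [0.04773523 0.05070279]
```

View pics/t9c.png

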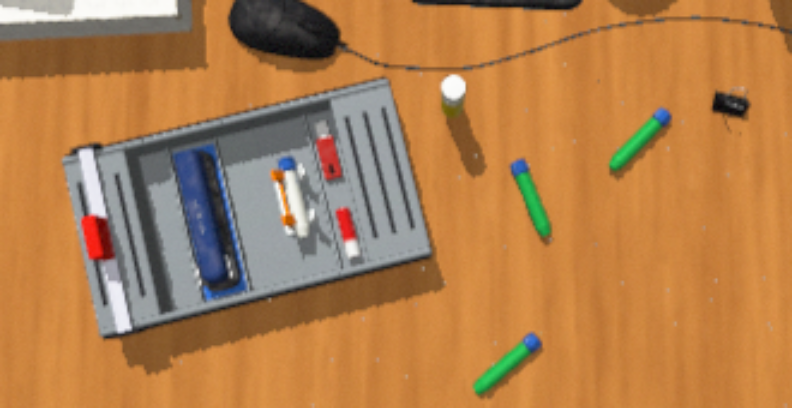

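The bar is on the far deck (grip at 96,238). The stapler and tube are in place and the bystanders haven't moved.

```bash
python3 -c "
from workcell import robot
print(robot.finish_job())"
```

```text
the job is handed in; nothing more can be done
None
```

I packed the stapler flat in its bay, pushed the tube home in the clip, then slid the check bar to its far stop, and handed the job in at about 28 s; no verdict was returned.

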